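# Pull the orange parts cup off its nest

### The arm

A 6-joint arm with a two-finger parallel gripper is mounted at the origin on a cart in front of the work surface, level with it; the furniture and walls round the work are solid. World frame = base frame: x ahead of the robot, y to its left, z up, the work surface at z = 0. Lengths are in m, angles in rad, forces in N, time in s.
With the tool pointing down it reaches from about 0.425 to 0.95 m from the base axis. Payload 3.5 kg.
Tool frame: the origin (TCP) lies at the very end of the fingers, on their centre line; the grasp point (between the pads) lies 19 mm behind it; z points along the fingers, y is the line along which they close (so a half turn about z gives the same grasp; the last joint's range is limited). The gripper opens to 85 mm and grips with 20 to 120 N. Pads are 22 mm wide; open, the fingers measure 114 mm over their backs; the gripper's body (76 mm by 85 mm) begins 54 mm behind the grasp point. The pads swing forward as they close: fully open they stand 13 mm farther back than shut.
Start: joints at [1.2, 0.286, 1.577, -0, 1.279, -0.15], TCP at [0.148, 0.659, 0.231] pointing down, gripper open.
Joint ranges: [-2.77, 2.77], [-0.9, 2.22], [0.21, 2.48], [-1.53, 4.67], [0.24, 2.81], [-2.84, 2.84]. Speed limits (rad/s): [2.79, 2.79, 3.14, 3.14, 3.14, 3.14].

### API

Orientations are given as a unit quaternion [x, y, z, w].
In Python, from plant import ctrl, camrig, get_state gives the robot as it stands (ctrl), with the cameras (camrig) and the readings as plain functions.
- The arm moves only by the tool inch_along, called after "Request:" in YAML: its name, and indented under it one key for each argument. Schema: {"type":"object","properties":{"moves":{"type":"object","properties":{"dx":{"type":"array","items":{"type":"number"},"minItems":1,"maxItems":10},"dy":{"type":"array","items":{"type":"number"},"minItems":1,"maxItems":10},"dz":{"type":"array","items":{"type":"number"},"minItems":1,"maxItems":10},"rx":{"type":"array","items":{"type":"number"},"minItems":1,"maxItems":10},"ry":{"type":"array","items":{"type":"number"},"minItems":1,"maxItems":10},"rz":{"type":"array","items":{"type":"number"},"minItems":1,"maxItems":10},"finger_gap":{"type":"array","items":{"type":"number"},"minItems":1,"maxItems":10}},"additionalProperties":false,"required":["dx","dy","dz","rx","ry","rz","finger_gap"]},"grip_n":{"type":"number"},"only":{"type":"string"},"quiet":{"type":"boolean"},"lines":{"type":"string"}},"required":["moves"],"additionalProperties":false}. moves is an object with one list for each field, all of the same length, 1 to 10, a row being the entries at one place: dx, dy, dz (the shift in units of 20 mm), rx, ry, rz (a rotation vector in units of 0.2 rad), finger_gap (the opening from 0.0 (shut) to 1.0 (fully open)); each row is the pose to reach, as a shift and turn from the pose commanded when the call began, along the tool's axes at that moment; what a row does not reach only later rows make up. A row lasts 1/8 s, in which the tool goes at most 0.0625 m and 0.188 rad, less where a joint would pass 70% of its speed; a pose out of reach is approached as far as the arm can. The fingers move at their own pace and stop on an object; grip_n is the grip in N (left out, the last holds). Time passes only in rows, so rows that do not move let the fingers close. The tool returns the time, the measured TCP pose, the force, the opening and the grip force at its end. only (a regular expression) keeps the lines of the reply that match it, lines (a string "A,B") keeps lines A to B, and quiet returns only ok. Input that does not fit is refused with a message, and nothing moves.
- get_state(): the state, without advancing time (a new reading comes with each control period).
- camrig.read_camera(name): name is "side" or "top"; returns a dict with "pixels" (400x640x3 uint8, red, green, blue), "camera_matrix" (3x3 intrinsics, pixels), "xyz" and "orientation" of the camera in the world. Camera axes: x right, y down, z forward; pixel columns grow to the right and rows downward; lengths in m; the calibration is good to about 2 mm. A picture is of the moment at which its call begins. There is no depth.
- ctrl.sign_off(): hands the job in; it is judged then, once.
The state is a dict: "time": time; "qpos": joint angles; "dq": joint speeds; "joint_efforts": joint torques, N m; "eef_pos": TCP position; "tcp_rot": TCP orientation; "contact_force": force on the tool from outside, world axes, zero at the start; "wrist_torque": the same for the moment, N m; "opening": opening from 0.0 (shut) to 1.0 (fully open); "finger_force": force on a finger pad.
Only numpy, scipy, OpenCV 4.12 (cv2) and the standard library are available. Lean on these libraries where they do the work, as an engineer would, in place of code of your own. Each camera call takes 0.05 s, during which the arm holds its last target. There are 200 camera calls.

### The job

Pull the orange parts cup, which is nested snugly in a grey base cup, straight up out of it, and set it down upright on the cork mat, wholly on the mat, ready for sorting screws; do not drop it. The grey base cup must stay standing on the bench where it is, and the blue cup stays nested and undisturbed.

Things in the scene. Friction and masses are not known exactly. Their poses are not given: they have to be found in the camera images.
- cup_orange: Orange round tapered cup, open top: 48 mm across at foot, 58 at rim, 75 high, wall 2.5, about 0.09 kg. Origin: centre of underside; z up. Starts upright in base_orange, foot 36 mm above the bench, its top 36 mm (53 to 58 mm wide) standing out of the base, rim 111 mm above the bench. Three sprung rubber pads in the base's rim hold it: pull straight up with 2 to 6 N until 35 mm risen.
- base_orange: Loose, heavy (0.95 kg) grey base cup holding the orange cup: 75 mm high, 63 mm across at the rim, 59 mm below, on a dark round foot plate 72 mm across and 6 mm thick; inner floor 36 mm up. Stands upright on the bench. Origin: centre of its underside (z = 0); z up.
- mat: Fixed round cork mat lying flat on the bench, 100 mm across, 4 mm thick. Origin: centre of its underside; top at z = 4 mm; z up. Room above it and the nests is free; a wall shelf begins behind at x = 0.69, z = 0.53, and a heater hangs behind the robot's right (x below -0.16, y below -0.06, z above 0.49).
- cup_blue: Blue parts cup, same shape and size as the orange one, nested likewise in a second grey base cup of the same look. A bystander: leave it. Origin: centre of underside. Nests and mat stand left of an upright post at the bench's front edge (x 0.27 to 0.36, y 0.02 to 0.06), which carries a beam to x = 0.69, z 0.53 to 0.62: to come from the right, swing over it, forearm raised.

How it is judged:
On the way:
1. the orange cup is lifted clear above the rim of its base cup, which still stands on the bench (z of cup_orange in the frame of base_orange above 0.077 m and height (world z) of base_orange below 0.008 m), for 0.1 s.
At the end, for the whole second after the job is handed in: The orange cup stands upright (8 degrees), at rest, its whole foot on the cork mat (centres within 28 mm); its grey base cup is upright within 30 mm of its start; the blue cup is still nested, within 20 mm of its start (horizontal distance between cup_orange and mat below 0.028 m and height (world z) of cup_orange between 0 and 0.01 m and angle between cup_orange's own z axis and vertical below 0.15 rad and linear speed of cup_orange below 0.02 m/s and distance of base_orange from where it was at the start of the episode below 0.03 m and angle between base_orange's own z axis and vertical below 0.1 rad and distance of cup_blue from where it was at the start of the episode below 0.02 m); the robot touches nothing.
It fails at once if the grey base cup is lifted off the bench or tipped (height (world z) of base_orange above 0.015 m or angle between base_orange's own z axis and vertical above 0.35 rad).
It fails at once if the blue cup is pulled from its nest or knocked away (distance of cup_blue from where it was at the start of the episode above 0.03 m).
It fails at once if the orange cup is dropped from more than about 15 mm (contact force between the fingers and cup_orange below 0.05 N and height (world z) of cup_orange above 0.02 m and horizontal distance between cup_orange and base_orange above 0.08 m).
It also fails if it takes over 58 s, if anything falls off the work surface, if the arm or the gripper's body presses on something with over 40 N, if the wrist force passes 120 N, or if a joint passes its speed limit or range.

## Working session

There is one attempt and no reset: what is moved stays moved. The work goes in short steps, Python scripts to look and compute and a tool call to move; the robot and the scene stay as the last step left them, time stands still between calls to the robot, and variables do not carry over. Pictures are saved under pics/ and viewed, at most 10 in all, crops included, and the job is handed in when it is done.

```bash
ls; mkdir -p pics
```

Run:
```python
from plant import ctrl, camrig, get_state
import cv2
s=get_state();print(s)
for n in("side","top"):
    c=camrig.read_camera(n);print(n,c["camera_matrix"],c["xyz"],c["orientation"])
    cv2.imwrite(f"pics/{n}0.png",c["pixels"][:,:,::-1])
```

```text
pics
plant.py
{'time': 0.0, 'qpos': array([ 1.20000630e+00,  2.87209087e-01,  1.57820713e+00, -1.40020887e-05,
        1.27862682e+00, -1.49993924e-01]), 'dq': array([-0.00046277,  0.00248882,  0.00099423,  0.00057889,  0.0004259 ,
        0.00157394]), 'joint_efforts': array([-2.48023407e-04, -4.05957806e+01, -2.92639303e+01, -1.03166801e-04,
        5.47701144e-03, -4.22452660e-07]), 'eef_pos': array([0.14755153, 0.65798136, 0.22990194]), 'tcp_rot': array([ 1.10171845e-01,  9.93911799e-01, -1.18561425e-03, -3.08960924e-04]), 'contact_force': array([-0.69337585,  0.04808452,  0.82055314]), 'wrist_torque': array([-0.03915499,  0.00501439, -0.00739624]), 'finger_force': 0.0, 'opening': 1.001131813330208}
side [[434.66875951   0.         322.88746243]
 [  0.         434.66875951 195.44203124]
 [  0.           0.           1.        ]] [0.25595458 1.01149195 0.55261488] [-0.17633944  0.86891065 -0.45427398  0.08679771]
top [[425.39714344   0.         310.31394046]
 [  0.         425.39714344 203.15903713]
 [  0.           0.           1.        ]] [0.39911423 0.37728981 0.90617046] [-0.70264616  0.70738133 -0.0575377   0.05088646]
```

View pics/top0.png

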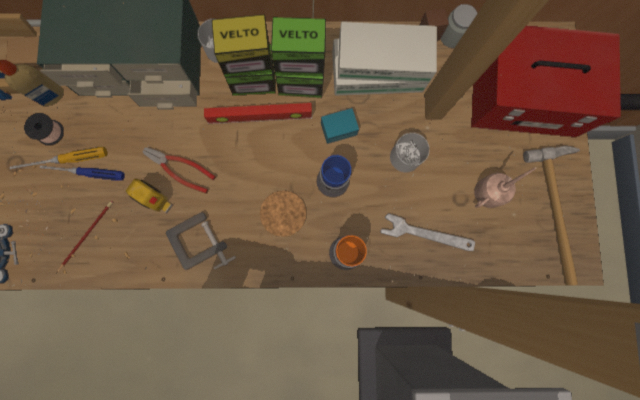

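View pics/side0.png

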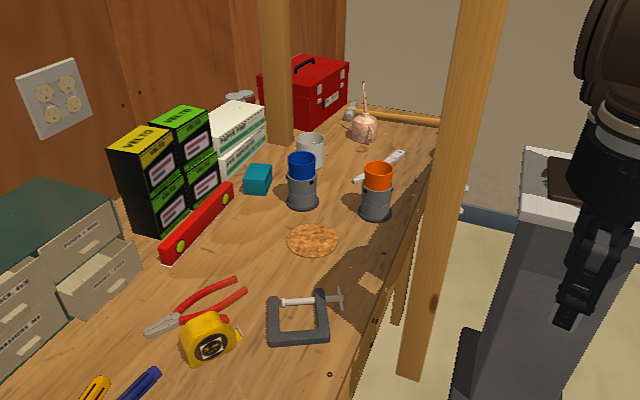

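The top view shows the orange cup near (351,251), the blue cup near (335,175) and the mat near (283,213). The side view shows the orange rim near (378,166) and the mat near (312,240), with the gripper near (565,320).

Create h.py:
```python
import numpy as np, cv2
from scipy.spatial.transform import Rotation as R
def rot(c): return R.from_quat(c["orientation"]).as_matrix()
def proj(c,p):
    q=rot(c).T@(np.array(p)-c["xyz"]); q=c["camera_matrix"]@q; return q[:2]/q[2]
def ray(c,uv,z):
    d=rot(c)@np.linalg.solve(c["camera_matrix"],[*uv,1]); return c["xyz"]+d*(z-c["xyz"][2])/d[2]
def blob(c,lo,hi,box):
    x0,y0,x1,y1=box
    m=cv2.inRange(cv2.cvtColor(c["pixels"],cv2.COLOR_RGB2HSV),lo,hi)
    k=np.zeros_like(m);k[y0:y1,x0:x1]=m[y0:y1,x0:x1]
    k=cv2.morphologyEx(k,cv2.MORPH_CLOSE,np.ones((5,5)))
    t=max(cv2.findContours(k,0,cv2.CHAIN_APPROX_NONE)[0],key=cv2.contourArea)
    return t[:,0,:]
def onplane(c,t,z): # circle fit of the hull's points on plane z
    P=np.array([ray(c,p,z)[:2] for p in t],np.float32)
    return cv2.fitEllipse(cv2.convexHull(P)*1000)
```

Run:
```python
from h import *; from plant import ctrl, camrig, get_state
T=camrig.read_camera("top");S=camrig.read_camera("side")
print(rot(T).round(2),rot(S).round(2))
tcp=get_state()["eef_pos"];print(proj(T,tcp),proj(S,tcp), proj(T,[0,0,0.3]),proj(T,[.315,.04,0.3]),proj(S,[.315,.04,0.3]))
for n,lo,hi,z,b in(("orange",(3,170,60),(16,255,255),.111,(320,225,385,275)),("blue",(105,140,30),(130,255,255),.111,(310,145,360,200)),("mat",(5,60,90),(20,180,255),.004,(255,188,312,240))):
    t=blob(T,lo,hi,b);print(n,cv2.boundingRect(t),onplane(T,t,z))
for n,u,z in(("matT",(283,213),.004),("orangeT",(351,251),.111),):print(n,ray(T,u,z))
for n,u,z in(("matS",(312,240),.004),("orangeS",(378,166),.111),("blueS",(302,158),.111)):print(n,ray(S,u,z))
tt=blob(S,(3,170,60),(16,255,255),(340,150,410,200));print(cv2.boundingRect(tt))
big=cv2.resize(T["pixels"][140:290,240:400],None,fx=4,fy=4,interpolation=cv2.INTER_CUBIC);cv2.imwrite("pics/topcrop.png",big[:,:,::-1])
```

```text
[[-0.01 -0.99  0.15]
 [-1.    0.01 -0.01]
 [ 0.01 -0.15 -0.99]] [[-0.92 -0.23  0.31]
 [-0.39  0.53 -0.76]
 [ 0.01 -0.82 -0.57]]
[116.79038082 443.18346405] [564.80582778 302.74569433] [604.65405708 583.8858954 ] [550.26639228 328.58202286] [476.19495474  42.65670291]
orange (336, 235, 31, 31) ((433.3067321777344, 294.1779479980469), (55.62373733520508, 56.32073974609375), 32.46039962768555)
blue (322, 156, 27, 29) ((586.431640625, 320.4462890625), (53.030487060546875, 55.465576171875), 87.12212371826172)
mat (255, 188, 57, 52) ((519.8404541015625, 423.64532470703125), (142.84701538085938, 155.47950744628906), 172.85923767089844)
matT [0.51772702 0.42679362 0.004     ]
orangeT [0.43157232 0.29428722 0.111     ]
matS [0.51570766 0.43040609 0.004     ]
orangeS [0.43541384 0.28905327 0.111     ]
blueS [0.58583446 0.32045431 0.111     ]
(364, 160, 31, 31)
```

View pics/topcrop.png

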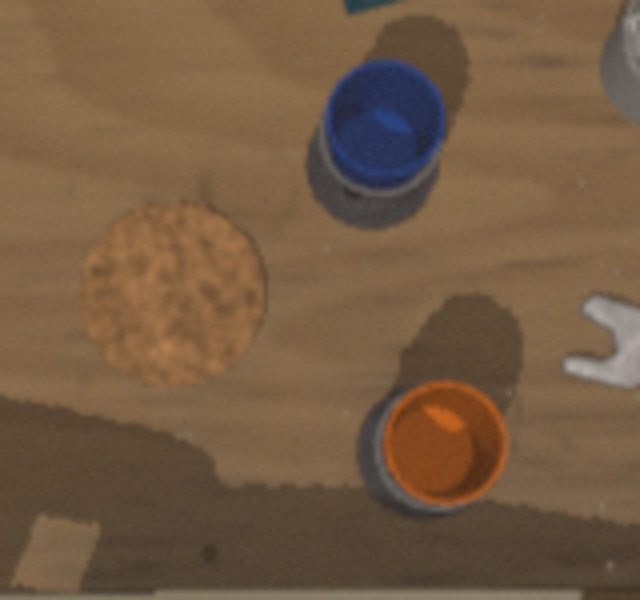

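The crop puts the mat centre near full-image pixel (283.7,213.5). The orange rim circle centres near (351,250.5), with both bases upright. Both views agree within about 5 mm: orange (0.434, 0.293), mat (0.517, 0.427).

Add to h.py:
```python
def need(s,target):
    return R.from_quat(s["tcp_rot"]).as_matrix().T@(np.array(target)-s["eef_pos"])
```

Run:
```python
from h import *; from plant import ctrl, camrig, get_state
s=get_state();print(need(s,[.4335,.293,.2]).round(4), s["eef_pos"],R.from_quat(s["tcp_rot"]).as_matrix().round(4))
S=camrig.read_camera("side")
# side rim centre: predicted vs seen extents
P=np.array([proj(S,[.4335+.029*np.cos(a),.293+.029*np.sin(a),.111]) for a in np.linspace(0,6.28,60)]);print(P.min(0),P.max(0))
```

```text
[-0.3589 -0.2937  0.0308] [0.14762956 0.65821467 0.23042112] [[-9.757e-01  2.190e-01 -6.000e-04]
 [ 2.190e-01  9.757e-01 -1.500e-03]
 [ 3.000e-04 -1.600e-03 -1.000e+00]]
[363.54616607 159.69536104] [393.24851453 175.0340277 ]
```

Units first: shifts go in units of 20 mm and turns go in units of 0.2 rad. So -0.036 m is -1.8, -0.359 m is -17.95.

Request:
inch_along:
  moves: {"dx": [-1.8,-3.6,-5.4,-7.2,-9,-10.8,-12.6,-14.5,-16.5,-17.95],"dy": [-1.5,-2.95,-4.4,-5.9,-7.35,-8.8,-10.3,-11.85,-13.5,-14.7],"dz": [0,0,0,0,0,0.5,0.75,1,1.25,1.5],"rx": [0,0,0,0,0,0,0,0,0,0],"ry": [0,0,0,0,0,0,0,0,0,0],"rz": [0,0,0,0,0,0,0,0,0,0],"finger_gap": [1,1,1,1,1,1,1,1,1,1]}
  grip_n: 40

```text
time: 1.5
eef_pos: [0.4347, 0.2914, 0.2013]
tcp_rot: [0.111, 0.994, 0.0, 0.0]
contact_force: [0.0, 0.3, 0.3]
opening: 1.0
finger_force: 0.0
```

Request:
inch_along:
  moves: {"dx": [0,0],"dy": [0,0],"dz": [0,0],"rx": [0,0],"ry": [0,0],"rz": [0,0],"finger_gap": [1,1]}

```text
time: 1.75
eef_pos: [0.4334, 0.2934, 0.2014]
tcp_rot: [0.11, 0.994, 0.0, -0.0]
contact_force: [-0.5, -0.0, 0.9]
opening: 1.001
finger_force: 0.0
```

Run:
```python
from h import *; from plant import ctrl, camrig, get_state
s=get_state();print(need(s,[.4335,.293,.2]).round(4),s["qpos"].round(2))
T=camrig.read_camera("top");S=camrig.read_camera("side")
cv2.imwrite("pics/above.png",np.vstack([T["pixels"][140:300,150:550],S["pixels"][60:260,200:600]])[:,:,::-1])
```

```text
[-0.0002 -0.0004  0.0014] [ 0.4  -0.02  1.98  0.    1.19 -0.95]
```

View pics/above.png

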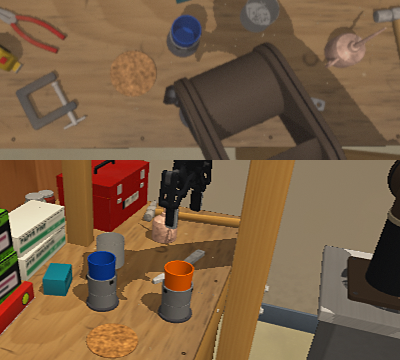

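The side view shows the gripper tip at crop (170,232), right over the orange cup. The arm hides the cup in the top view. I'll descend next.

Request:
inch_along:
  moves: {"dx": [0,0,0,0,0,0,0],"dy": [0,0,0,0,0,0,0],"dz": [1.5,3,4.25,5.25,6,6.1,6.1],"rx": [0,0,0,0,0,0,0],"ry": [0,0,0,0,0,0,0],"rz": [0,0,0,0,0,0,0],"finger_gap": [1,1,1,1,1,1,1]}

```text
time: 2.72
eef_pos: [0.434, 0.2936, 0.0799]
tcp_rot: [0.11, 0.994, 0.0, 0.0]
contact_force: [-0.6, 0.4, -0.1]
opening: 0.996
finger_force: 0.0
```

Run:
```python
from plant import ctrl, camrig, get_state
import cv2
S=camrig.read_camera("side")
cv2.imwrite("pics/down.png",cv2.resize(S["pixels"][90:240,280:460],None,fx=4,fy=4)[:,:,::-1])
```

```text
(no output)
```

View pics/down.png

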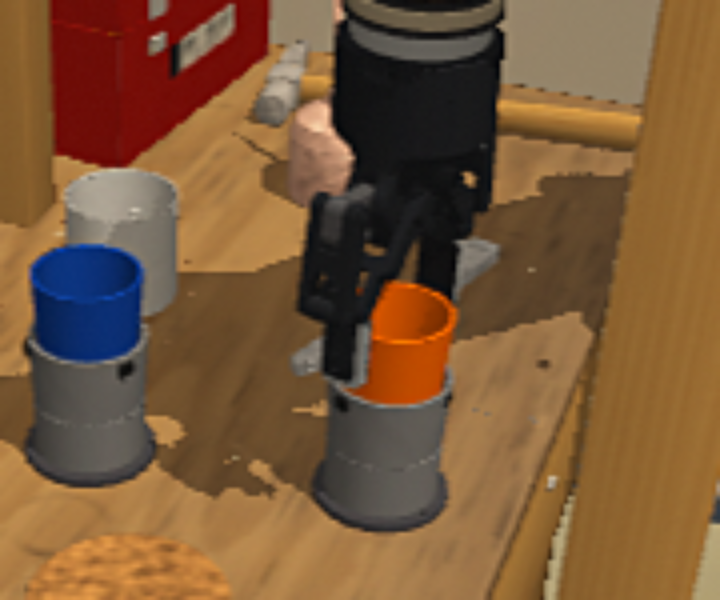

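The near fingertip, at crop (345,375), sits just above the base rim. The cup is between the fingers.

Request:
inch_along:
  moves: {"dx": [0,0,0,0,0,0,0,0],"dy": [0,0,0,0,0,0,0,0],"dz": [0.1,0.1,0.1,0.1,0.1,0.1,0.1,0.1],"rx": [0,0,0,0,0,0,0,0],"ry": [0,0,0,0,0,0,0,0],"rz": [0,0,0,0,0,0,0,0],"finger_gap": [1,0.4,0.4,0,0,0,0,0]}
  grip_n: 40

```text
time: 3.78
eef_pos: [0.4342, 0.2934, 0.078]
tcp_rot: [0.11, 0.994, 0.0, 0.001]
contact_force: [0.4, 1.2, 4.9]
opening: 0.647
finger_force: 42.6
```

Request:
inch_along:
  moves: {"dx": [0,0,0,0,0],"dy": [0,0,0,0,0],"dz": [-0.2,-0.4,-0.6,-0.8,-1],"rx": [0,0,0,0,0],"ry": [0,0,0,0,0],"rz": [0,0,0,0,0],"finger_gap": [0,0,0,0,0]}

```text
time: 4.4
eef_pos: [0.4338, 0.2929, 0.0977]
tcp_rot: [0.11, 0.994, -0.0, 0.0]
contact_force: [0.9, 0.7, -2.4]
opening: 0.646
finger_force: 43.2
```

Run:
```python
from plant import ctrl, camrig, get_state
import cv2
S=camrig.read_camera("side")
cv2.imwrite("pics/lift.png",cv2.resize(S["pixels"][90:240,280:460],None,fx=4,fy=4)[:,:,::-1])
```

```text
(no output)
```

View pics/lift.png

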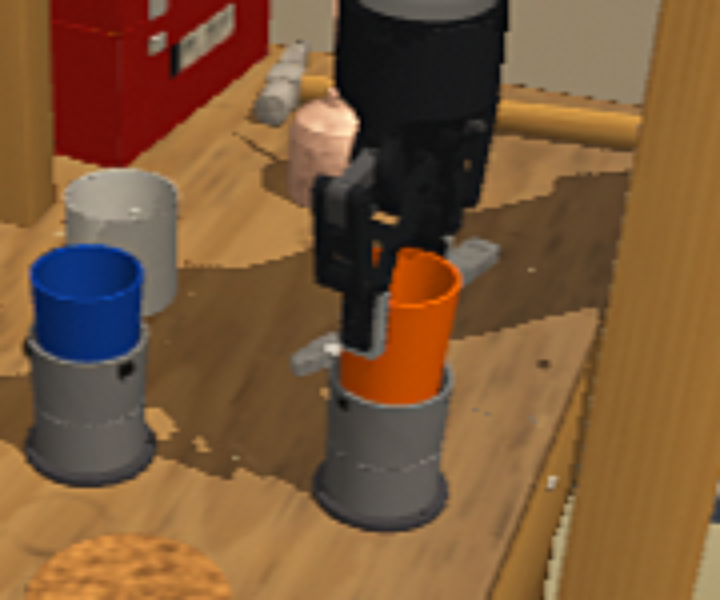

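The cup has risen about 20 mm (rim now at crop (425,265)), and the base foot is unmoved at (380,490). I'll keep lifting.

Request:
inch_along:
  moves: {"dx": [0,0,0,0,0,0,0,0,0,0],"dy": [0,0,0,0,0,0,0,0,0,0],"dz": [-0.2,-0.4,-0.6,-0.8,-1,-1.5,-2.25,-3,-3.5,-3.5],"rx": [0,0,0,0,0,0,0,0,0,0],"ry": [0,0,0,0,0,0,0,0,0,0],"rz": [0,0,0,0,0,0,0,0,0,0],"finger_gap": [0,0,0,0,0,0,0,0,0,0]}

```text
time: 5.7
eef_pos: [0.4344, 0.2934, 0.1688]
tcp_rot: [0.11, 0.994, 0.001, 0.001]
contact_force: [-1.1, 0.1, -0.7]
opening: 0.649
finger_force: 43.4
```

Run:
```python
from h import *; from plant import ctrl, camrig, get_state
S=camrig.read_camera("side");s=get_state()
print(need(s,[.517,.427,.16]).round(4))
cv2.imwrite("pics/lift2.png",cv2.resize(S["pixels"][90:240,280:460],None,fx=4,fy=4)[:,:,::-1])
```

```text
[-0.0518  0.1488  0.0079]
```

View pics/lift2.png

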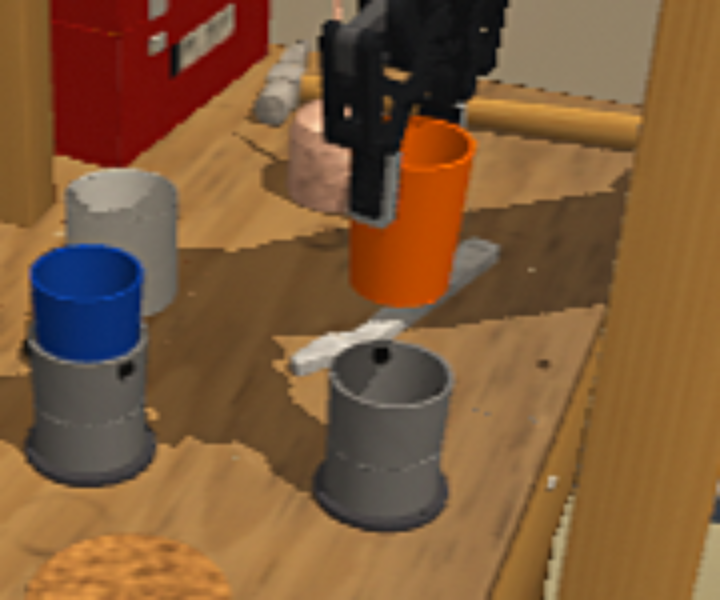

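The cup hangs upright and clear (foot near crop (403,285)), and the empty base stands at (380,430). I'll carry it over to the mat.

To row units: -0.036 m is -1.8, 0.149 m is 7.45.

Request:
inch_along:
  moves: {"dx": [-0.3,-0.65,-1,-1.4,-1.8,-2.2,-2.45,-2.6,-2.6,-2.6],"dy": [0.85,1.85,3,4.15,5.3,6.4,7.05,7.45,7.45,7.45],"dz": [0,0,0,0,0.5,1,1.5,2,2.5,2.5],"rx": [0,0,0,0,0,0,0,0,0,0],"ry": [0,0,0,0,0,0,0,0,0,0],"rz": [0,0,0,0,0,0,0,0,0,0],"finger_gap": [0,0,0,0,0,0,0,0,0,0]}

```text
time: 7.0
eef_pos: [0.516, 0.4262, 0.1155]
tcp_rot: [0.11, 0.994, -0.001, -0.001]
contact_force: [-0.7, 0.9, -1.0]
opening: 0.649
finger_force: 43.4
```

Request:
inch_along:
  moves: {"dx": [0,0,0,0,0,0,0],"dy": [0,0,0,0,0,0,0],"dz": [0.75,1.5,2.25,2.6,2.8,3,3],"rx": [0,0,0,0,0,0,0],"ry": [0,0,0,0,0,0,0],"rz": [0,0,0,0,0,0,0],"finger_gap": [0,0,0,0,0,0,0]}

```text
time: 7.88
eef_pos: [0.5171, 0.4271, 0.0573]
tcp_rot: [0.11, 0.994, 0.0, 0.0]
contact_force: [0.3, 0.3, -0.4]
opening: 0.647
finger_force: 43.4
```

Run:
```python
from h import *; from plant import ctrl, camrig, get_state
S=camrig.read_camera("side");s=get_state()
print(need(s,[.517,.427,.046]).round(4))
cv2.imwrite("pics/mat.png",cv2.resize(S["pixels"][130:280,230:410],None,fx=4,fy=4)[:,:,::-1])
```

```text
[ 0.0002 -0.0003  0.0116]
```

View pics/mat.png

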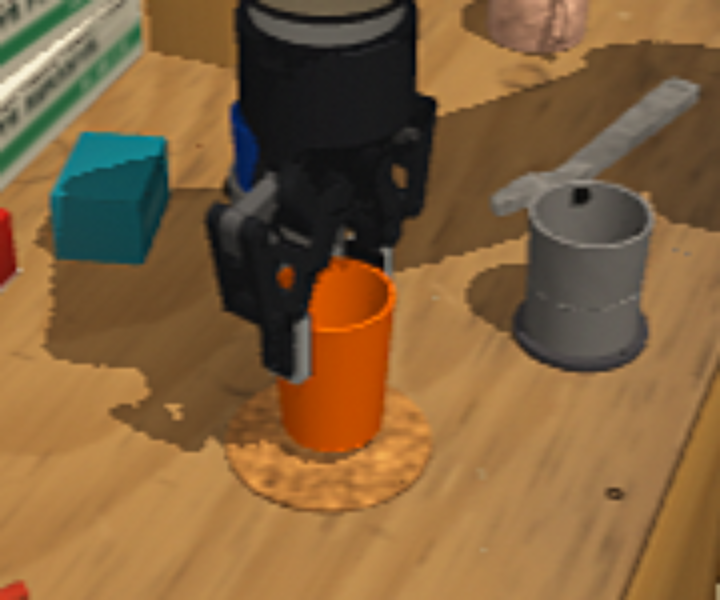

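The cup hovers about 10 mm over the mat, with its foot at (332,435) and the mat centre at (330,448). I'll lower it gently.

To row units: 0.01 m is 0.5, 0.009 m is 0.45.

Request:
inch_along:
  moves: {"dx": [0,0,0,0,0],"dy": [0,0,0,0,0],"dz": [0.15,0.3,0.45,0.5,0.5],"rx": [0,0,0,0,0],"ry": [0,0,0,0,0],"rz": [0,0,0,0,0],"finger_gap": [0,0,0,0,0]}

```text
time: 8.55
eef_pos: [0.517, 0.4271, 0.0472]
tcp_rot: [0.11, 0.994, -0.0, -0.0]
contact_force: [-0.0, -0.6, -0.1]
opening: 0.648
finger_force: 43.4
```

Request:
inch_along:
  moves: {"dx": [0,0,0],"dy": [0,0,0],"dz": [0.05,0.1,0.1],"rx": [0,0,0],"ry": [0,0,0],"rz": [0,0,0],"finger_gap": [0,0,0]}

```text
time: 8.93
eef_pos: [0.5173, 0.4272, 0.046]
tcp_rot: [0.11, 0.994, 0.0, 0.0]
contact_force: [-0.8, -0.6, 2.8]
opening: 0.649
finger_force: 43.7
```

Contact: about 3 N upward. Next I'll open the gripper, rise and check.

Request:
inch_along:
  moves: {"dx": [0,0,0,0,0,0],"dy": [0,0,0,0,0,0],"dz": [0,0,0,0,0,0],"rx": [0,0,0,0,0,0],"ry": [0,0,0,0,0,0],"rz": [0,0,0,0,0,0],"finger_gap": [0.7,0.8,1,1,1,1]}

```text
time: 9.68
eef_pos: [0.5171, 0.4271, 0.0453]
tcp_rot: [0.11, 0.994, 0.0, -0.0]
contact_force: [0.7, 0.3, -0.3]
opening: 0.999
finger_force: 0.0
```

Request:
inch_along:
  moves: {"dx": [0,0,0,0,0,0,0,0],"dy": [0,0,0,0,0,0,0,0],"dz": [-0.5,-1.5,-3,-4.5,-6,-7.5,-7.5,-7.5],"rx": [0,0,0,0,0,0,0,0],"ry": [0,0,0,0,0,0,0,0],"rz": [0,0,0,0,0,0,0,0],"finger_gap": [1,1,1,1,1,1,1,1]}

```text
time: 10.68
eef_pos: [0.5167, 0.4269, 0.195]
tcp_rot: [0.11, 0.994, -0.0, -0.0]
contact_force: [-0.8, 0.5, 0.2]
opening: 0.999
finger_force: 0.0
```

Run:
```python
from h import *; from plant import ctrl, camrig, get_state
S=camrig.read_camera("side")
t=blob(S,(3,170,60),(16,255,255),(280,150,350,260)) ;print(cv2.boundingRect(t))
cv2.imwrite("pics/done.png",cv2.resize(S["pixels"][100:280,230:410],None,fx=3,fy=3)[:,:,::-1])
```

```text
(286, 199, 52, 59)
```

View pics/done.png

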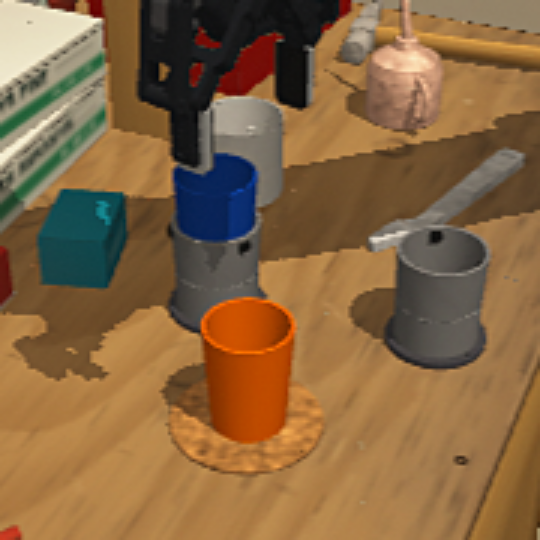

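The orange cup stands upright in the middle of the mat, with its foot near (248,420) and the mat centre at (247,420). The base and the blue cup are in place, and the gripper is clear.

```bash
python3 -c "
from plant import ctrl, camrig, get_state
print(ctrl.sign_off())"
```

```text
the job is handed in; nothing more can be done
None
```

The job is handed in: the orange cup was pulled straight out and stands upright in the middle of the cork mat, the grey base is still on the bench where it was, and the blue cup is still nested (about 11 s of the 58 s used; the sign-off returned no verdict).

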